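# Set the inspection camera to its height mark and lock it

## Task

Set the overhead inspection camera to its working height: with the clamp lever still open, slide the camera arm up the column until the top rim of its clamp is level with the lower edge of the black tape mark, and keep hold of it, because it sinks back down if it is let go. Holding it at the mark, squeeze the cam lever fully closed along the side of the arm with the same grip, one finger on the lever and the other on the far side of the arm. Finish still holding the arm and the closed lever pinched together at the mark, with everything else on the desk left where it is.

Things in the scene. Friction and masses are not known exactly. Their poses are not given: they have to be found in the camera images.
- stand: Camera stand, fixed to the desk: grey base plate 300 x 200 mm, 14 mm thick, and an upright bright aluminium column, 25 mm diameter, its black cap topping out 306 mm above the desk. Origin: column axis at desk height; z up. The base plate runs from 240 mm on its -x side to 60 mm on its +x side, and the camera arm points roughly along its -x, towards the robot.
- mark (a point): Lower edge of the band of black tape wound round the column, on the column axis. The band is 8 mm tall and only as thick as tape, so the clamp slips over it. Its height differs from day to day: 45 to 105 mm above the rim's starting height.
- rim (a point): Centre of the top face of the sliding clamp, on the column axis. This rim has to come level with mark. It lies 22 mm above the centre line of the camera arm and rises with it.
- carriage (a joint): Height of the sliding clamp above its lower stop, m: 0 at the start (resting on the rubber stop collar), grows upwards, at most 0.14. Clamp, lever, arm and camera together weigh about 0.5 kg (0.4 to 0.6); while the lever is open they sink back to the stop when let go.
- beam: Camera arm: level aluminium bar, 18 mm wide, 26 mm tall (camera body 56 x 46 mm under its far end, 144 to 200 mm out, lens 61 mm below the centre line). Origin: on the column axis at the height of the bar's centre line, 125 mm above the desk at the start. Its own -x axis points out along the bar, +y to the side where the lever is, z up. The bar is free from 50 to 140 mm out.
- clamp (a joint): Swivel of the arm about the column, rad, 0 when its -x is along the stand's -x, growing anticlockwise from above, 0.35 either way. While the lever is open it turns easily (friction about 0.06 N m), so the arm gives way sideways and centres itself between closing fingers.
- lever (a joint): Angle of the cam lever, rad: 0 is fully closed (lying along the arm), grows as it swings out sideways from the arm, at most 0.6; 0.30 to 0.40 at the start. Stiff, stays where it is put: about 11 N at its tip moves it, up to 17 N over the last 0.2 rad, where the cam bites on the column and locks clamp and arm.
- paddle: Black handle of the cam lever, 8 mm thick and 20 mm tall, at the same height as the arm, on the arm's +y side. It swings in the level plane about an upright pivot. Origin: on the pivot, which sits 24 mm out along the arm's -x and 20 mm to +y from the origin of beam; its -x axis runs along the handle. Opening swings the tip away from the arm.
- lever_tip (a point): Centre of the handle's thicker rounded tip (12 mm diameter, 20 mm tall), 71 mm along the handle's -x from the pivot and 4 mm towards the arm (to its -y). Fully closed it lies 95 mm out from the column axis and 16 mm to +y of the arm's centre line, resting on a thin rubber bumper, and arm and tip together measure 31 mm across; at 0.40 rad they measure about 59 mm.
- circuit_board: Bystander: small green circuit board, 100 x 75 mm, 21 mm tall, lying on the stand's base plate under the camera. Origin under its centre.
- hard_drive: Bystander: bare hard drive, 147 x 102 x 26 mm, flat on the desk. Origin under its centre.
- screwdriver: Bystander: black-handled screwdriver, 190 mm long, 26 mm thick, beside the base plate. Origin at its middle, on the desk; handle to its -x.
- screw_tray: Bystander: grey tray of screws, 120 x 90 x 28 mm. Origin under its centre.
- mug: Bystander: white mug, 80 mm across, 95 mm tall. Origin under its centre.
- air_can: Bystander: spray can, 66 mm across, 200 mm tall. Origin under its centre.

How it is judged:
By the outcome, as a careful person would: the job done as asked, in the order asked, and still so for the second after the job is handed in, while the arm keeps its last pose, push and grip.
It also fails if it takes over 45 s, if anything falls off the work surface, if the arm or the gripper's body presses on something with over 40 N, if the wrist force passes 120 N, or if a joint passes its speed limit or range.

## Robot

A 7-joint arm with a two-finger parallel gripper is mounted at the origin on the work surface. World frame = base frame: x ahead of the robot, y to its left, z up, the work surface at z = 0. Lengths are in m, angles in rad, forces in N, time in s.
With the tool pointing down it reaches from about 0.425 to 0.925 m from the base axis. Payload 6.8 kg.
Tool frame: the origin (TCP) lies on the centre line of the jaws, within the pads' length; the fingertips stand 25 mm ahead of it and the grasp point (between the pads) lies 6 mm ahead of it; z points along the fingers, y is the direction in which the jaws open and shut (so a half turn about z gives the same grasp; the last joint's range is limited). The gripper opens to 85 mm and grips with 20 to 120 N. Pads are 22 mm wide; open, the fingers measure 114 mm over their backs; the gripper's body (76 mm by 85 mm) begins 54 mm behind the grasp point. The pads swing forward as they close: fully open they stand 13 mm farther back than shut.
Start: joints at [1.166, 0.477, 0.022, 1.555, -0.011, 1.109, -0.083], TCP at [0.197, -0.646, 0.256] pointing down, gripper open.
Joint ranges: [-2.96, 2.96], [-0.34, 2.1], [-1.41, 1.46], [0.24, 2.44], [-1.37, 4.51], [0.17, 1.92], [-2.96, 2.96]. Speed limits (rad/s): [2.39, 2.39, 3.14, 3.14, 3.14, 3.14, 3.14].

## Interface

Orientations are given as a unit quaternion [w, x, y, z].
In Python, from station import status, cams, order, models gives the robot as it stands.
- The arm moves only by the tool move_arm, never from a script. Its argument "steps" is one flat list of numbers, 7 for each row, row after row: the gripper's target within -1 to 1 (fully open at 1, half-way at 0, shut at -1), then the shift along the world's x, y, z in cm, then the turn, a rotation vector about the world's x, y, z in degrees. A call has 1 to 8 rows; each row shifts and turns the commanded pose from where the row before left it; what a row does not reach is not made up. A row lasts 1/10 s, in which the tool goes at most 50 mm and 8.59 degrees, less where a joint would pass 70% of its speed; a pose out of reach is approached as far as the arm can. A call with a gripper value outside its range is refused whole. The fingers move at their own pace and stop on an object; "newtons" is the grip in N (left out, the last holds). Time passes only in rows, so rows that do not move let the fingers close. It gives the time, the measured TCP pose, the force and the opening at its end, in the units of the state.
- status.get_obs(): the state, without advancing time (a new reading comes with each control period).
- cams.read_camera(name): name is "scene" or "top" or "wrist"; returns a dict with "pixels" (400x640x3 uint8, red, green, blue), "mtx" (3x3 intrinsics, pixels), "T" (4x4, takes a point from camera to world coordinates); the wrist camera has in their place "T_tool_cam" (4x4, takes a point from camera to tool coordinates, whose origin is the TCP and whose axes are the flange's). Camera axes: x right, y down, z forward; pixel columns grow to the right and rows downward; lengths in m; the calibration is good to about 2 mm. A picture is of the moment at which its call begins: read the wrist's pose just before it. There is no depth.
- order.hand_in(): hands the job in, once; it reports no verdict.
Trained networks look in the newest picture that a camera, given by its name, has taken for a name from the list of things; names that differ only in an ending like _2 or _b are one class to them, and where a whole thing is asked for, a point or a joint stands for the part that bears it (a point fixed in the world has none). Each returns a list of dicts, best first, with "score" (0 to 1); they miss things now and then, are a little off and sometimes report something else, mostly with a low value. They report only what shows in the picture. A call takes as long as a camera call.
- models.silhouettes(camera, query): "region" (400x640 bool, what is visible of it) and "box" ([centre column, centre row, width, height] in pixels, round what is visible of it).
- models.place_of(camera, query): "position" ([row, column] in pixels: a listed point, or the origin of a listed thing).
The state is a dict: "t": time; "q": joint angles; "joint_vel": joint speeds; "joint_torque": joint torques, N m; "eef_pos": TCP position; "tool_rot": TCP orientation; "contact_force": force on the tool from outside, world axes, zero at the start; "torque": the same for the moment, N m; "gripper_width": opening from 0.0 (shut) to 1.0 (fully open).
Only numpy, scipy, OpenCV 4.12 (cv2) and the standard library are available. Lean on these libraries where they do the work, as an engineer would, in place of code of your own. Each camera call takes 0.05 s, during which the arm holds its last target.

## Working session

There is one attempt and no reset: what is moved stays moved. The work goes in short steps, Python scripts to look and compute and a tool call to move; the robot and the scene stay as the last step left them, time stands still between calls to the robot, and variables do not carry over. Pictures are saved under pics/ and viewed, and the job is handed in when it is done.

Besides the shell and the picture viewer there is one more tool, called after "Request:" in YAML: its name, and indented under it one key for each argument. move_arm: Moves the arm, as the interface text tells. Its arguments: {"type":"object","properties":{"steps":{"type":"array"},"newtons":{"type":"number"}},"required":["steps"]}

```bash
mkdir -p pics; ls; python3 - <<'E'
from station import status,cams,order,models
import cv2,numpy as np
o=status.get_obs();print({k:np.round(v,3) for k,v in o.items()})
for c in ["scene","top","wrist"]:
    r=cams.read_camera(c);cv2.imwrite(f"pics/{c}0.png",r["pixels"][:,:,::-1])
    print(c,np.round(r["mtx"],1).tolist(),np.round(r.get("T",r.get("T_tool_cam")),4).tolist())
    for q in ["stand","mark","rim","beam","paddle","lever_tip"]:
        try:
            p=models.place_of(c,q);print(q,[(np.round(a["position"],1).tolist(),round(a["score"],2)) for a in p[:2]])
        except Exception as e: print(q,e)
E
```

```text
pics
{'t': np.float64(0.0), 'q': array([ 1.166,  0.478,  0.022,  1.556, -0.012,  1.109, -0.083]), 'joint_vel': array([-0.001, -0.002,  0.001, -0.   ,  0.002, -0.001,  0.001]), 'joint_torque': array([ 0.0000e+00, -5.9645e+01,  1.6080e+00, -2.8120e+01,  1.2000e-02,
        9.0000e-03, -0.0000e+00]), 'eef_pos': array([ 0.197, -0.645,  0.255]), 'tool_rot': array([-0.001,  0.989,  0.148, -0.   ]), 'contact_force': array([0.041, 0.027, 0.128]), 'torque': array([-0.013, -0.004, -0.005]), 'gripper_width': np.float64(1.0)}
scene [[398.4, 0.0, 317.7], [0.0, 398.4, 198.0], [0.0, 0.0, 1.0]] [[0.8467, 0.333, -0.4149, 1.0858], [0.5319, -0.5433, 0.6495, -0.8075], [-0.0091, -0.7707, -0.6372, 0.925], [0.0, 0.0, 0.0, 1.0]]
stand [([222.4, 339.1], 0.87)]
mark [([177.3, 338.6], 0.53)]
rim [([189.7, 337.2], 0.63)]
beam [([195.3, 335.6], 0.66)]
paddle [([190.5, 336.1], 0.42)]
lever_tip [([178.9, 325.8], 0.44)]
top [[407.1, 0.0, 323.0], [0.0, 407.1, 199.9], [0.0, 0.0, 1.0]] [[-0.0116, -0.9941, 0.1082, 0.4444], [-0.9999, 0.0124, 0.0067, -0.0107], [-0.008, -0.1081, -0.9941, 1.1403], [0.0, 0.0, 0.0, 1.0]]
stand [([184.3, 310.8], 0.7)]
mark [([172.6, 304.1], 0.68)]
rim [([172.9, 303.8], 0.91), ([221.3, 469.5], 0.25)]
beam []
paddle [([178.0, 302.8], 0.5), ([184.0, 296.0], 0.49)]
lever_tip [([207.8, 280.7], 0.67)]
wrist [[319.3, 0.0, 319.2], [0.0, 319.3, 195.7], [0.0, 0.0, 1.0]] [[0.0001, -0.9462, -0.3235, 0.0832], [1.0, 0.0003, -0.0006, 0.0011], [0.0007, -0.3235, 0.9462, -0.1181], [0.0, 0.0, 0.0, 1.0]]
stand []
mark []
rim []
beam []
paddle []
lever_tip []
```

View pics/scene0.png

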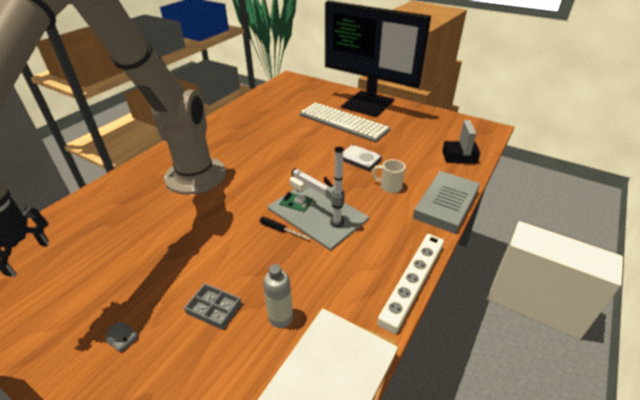

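View pics/top0.png

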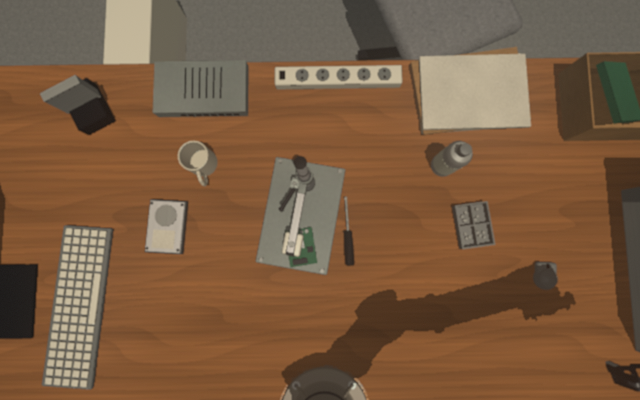

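```bash
python3 - <<'E'
import cv2
a=cv2.imread("pics/scene0.png")[130:260,260:420];cv2.imwrite("pics/scene0z.png",cv2.resize(a,None,fx=4.5,fy=4.5,interpolation=2))
a=cv2.imread("pics/top0.png")[130:290,220:400];cv2.imwrite("pics/top0z.png",cv2.resize(a,None,fx=3.7,fy=3.7,interpolation=2))
E
```

```text
(no output)
```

View pics/scene0z.png

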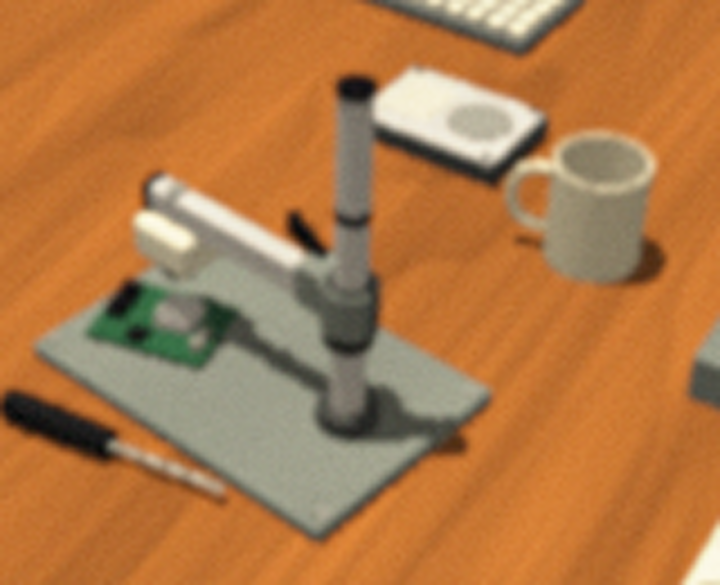

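View pics/top0z.png

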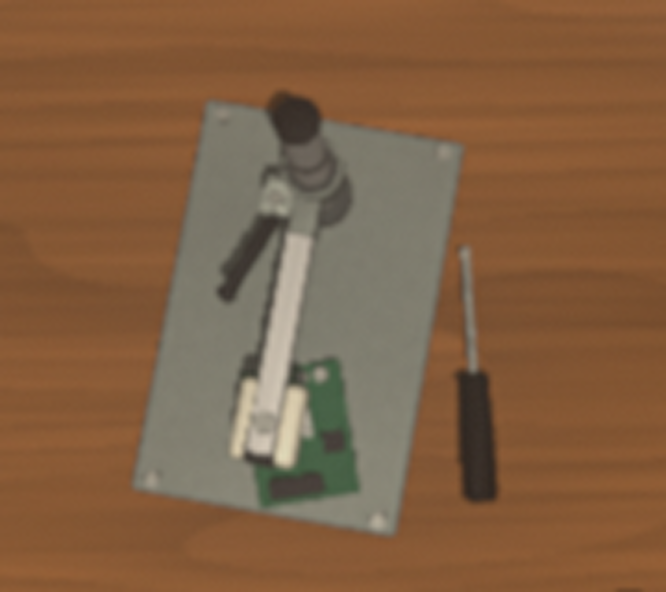

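The scene view shows the column with the tape band at about (339,178), the clamp below it, and the lever open on the far (+y) side. The top view shows the arm pointing towards the robot, slightly left, with the lever tip at about (280,208). Next I fit the poses.

```bash
cat > h.py <<'E'
import numpy as np,cv2
from scipy.optimize import least_squares
from scipy.spatial.transform import Rotation as R
def proj(P,M,T):
    P=np.atleast_2d(P);c=(P-T[:3,3])@T[:3,:3];return np.c_[M[0,0]*c[:,0]/c[:,2]+M[0,2],M[1,1]*c[:,1]/c[:,2]+M[1,2]]
def onz(uv,z,M,T):
    d=T[:3,:3]@np.array([(uv[0]-M[0,2])/M[0,0],(uv[1]-M[1,2])/M[1,1],1]);o=T[:3,3];return o+d*(z-o[2])/d[2]
def Rw(o): w,x,y,z=o["tool_rot"];return R.from_quat([x,y,z,w]).as_matrix()
def wristT(o,r):
    A=np.eye(4);A[:3,:3]=Rw(o);A[:3,3]=o["eef_pos"];return A@r["T_tool_cam"]
E
python3 - <<'E'
from h import *
from station import cams,models
r=cams.read_camera("top");M,T=r["mtx"],r["T"]
c=np.array([(208,100),(463,146),(395,535),(133,487)])/3.7+[220,130]
# corner local: top-left(+x,+y)...
L=np.array([(.06,.1),(.06,-.1),(-.24,-.1),(-.24,.1)])
def f(p):
    C,S=np.cos(p[2]),np.sin(p[2]);P=np.c_[p[0]+C*L[:,0]-S*L[:,1],p[1]+S*L[:,0]+C*L[:,1],np.full(4,.014)]
    return (proj(P,M,T)-c).ravel()
s=least_squares(f,[.5,0,0]);print(s.x,np.abs(s.fun).max())
p=s.x
for q,z in [("rim",.147),("lever_tip",.125)]:
    for a in models.place_of("top",q): print(q,onz(a["position"][::-1],z,M,T),a["score"])
# bar end & bar center pixels from zoomed crop, top of bar z=.138
for uv in [(260,445),(297,240)]: print("bar",onz(np.array(uv)/3.7+[220,130],.138,M,T))
r2=cams.read_camera("scene");M2,T2=r2["mtx"],r2["T"]
for z in [.014,.147,.19,.2,.21,.22,.23,.24,.25,.306]:
    q=proj([p[0],p[1],z],M2,T2)[0]; print(z,q,(q-[260,130])*4.5, "top",proj([p[0],p[1],z],M,T)[0])
for q in ["circuit_board","screwdriver","hard_drive","mug","air_can","screw_tray"]:
    a=models.place_of("top",q); 
    if a: print(q,onz(a[0]["position"][::-1],.0,M,T),a[0]["score"])
E
```

```text
[ 0.61442277  0.04116122 -0.18922021] 0.8352740560427492
rim [0.61759442 0.0413738  0.147     ] 0.76
lever_tip [0.53768784 0.10350947 0.125     ] 0.43
bar [0.43068578 0.07742909 0.138     ]
bar [0.56685465 0.05219851 0.138     ]
0.014 [335.9341533  223.17908462] [341.70368987 419.30588081] top [306.93329405 183.27332001]
0.147 [336.78726469 192.03631172] [345.54269112 279.16340274] top [304.39454353 175.2655884 ]
0.19 [337.08853688 181.03839122] [346.89841595 229.6727605 ] top [303.42468517 172.20645937]
0.2 [337.16055755 178.40928143] [347.22250898 217.84176642] top [303.18667351 171.45572254]
0.21 [337.23334152 175.75230774] [347.55003683 205.88538482] top [302.94364658 170.68916655]
0.22 [337.30690097 173.06702484] [347.88105438 193.80161176] top [302.69544418 169.90628607]
0.23 [337.38124838 170.35297786] [348.21561771 181.58840037] top [302.4418992  169.10655403]
0.24 [337.45639646 167.60970215] [348.55378409 169.24365969] top [302.18283727 168.2894204 ]
0.25 [337.53235823 164.83672299] [348.89561205 156.76525345] top [301.91807634 167.45431098]
0.306 [337.97341905 148.73582816] [350.88038571  84.31122674] top [300.32071572 162.41591312]
circuit_board [0.43348632 0.04798302 0.        ] 0.86
screwdriver [ 0.47988597 -0.06550701  0.        ] 0.55
hard_drive [0.51343796 0.44500024 0.        ] 0.75
mug [0.67218348 0.34267374 0.        ] 0.66
air_can [ 0.65136163 -0.33998308  0.        ] 0.96
screw_tray [ 0.49526358 -0.41155586  0.        ] 0.98
```

Request:
move_arm:
  steps: [1,2.4,3.7,0.25,0,0,8.5,1,2.4,3.7,0.25,0,0,8.5,1,2.4,3.7,0.25,0,0,8.5,1,2.4,3.7,0.25,0,0,8.5,1,2.4,3.7,0.25,0,0,8.5,1,2.4,3.7,0.25,0,0,8.5,1,2.4,3.7,0.25,0,0,8.5,1,2.4,3.7,0.25,0,0,8.5]

```text
t: 2.35
eef_pos: [0.3901, -0.348, 0.2767]
tool_rot: [0.0, 0.735, 0.678, -0.0]
contact_force: [0.9, -0.6, -0.5]
gripper_width: 0.998
```

Request:
move_arm:
  steps: [1,1.1,4.1,0.25,0,0,8.4,1,1.1,4.1,0.25,0,0,8.4,1,1.1,4.1,0.25,0,0,8.4,1,1.1,4.1,0.25,0,0,8.4,1,1.1,4.1,0.25,0,0,8.4,1,1.1,4.1,0.25,0,0,8.4,1,1.1,4.1,0.25,0,0,8.4,1,1.1,4.1,0.25,0,0,8.4]

```text
t: 3.15
eef_pos: [0.4776, -0.02, 0.2968]
tool_rot: [0.0, 0.237, 0.971, -0.0]
contact_force: [0.8, -0.0, 0.5]
gripper_width: 0.998
```

```bash
python3 - <<'E'
from h import *
from station import status
o=status.get_obs();print(o["q"].round(3),o["eef_pos"].round(4));print(Rw(o).round(3))
E
```

```text
[ 0.575  0.176 -0.734  1.923  0.133  1.09   0.878] [ 0.4776 -0.02    0.2968]
[[-0.887  0.461  0.001]
 [ 0.461  0.887 -0.001]
 [-0.001 -0.    -1.   ]]
```

Request:
move_arm:
  steps: [1,1.0,4.1,0,0,0,8,1,1.0,4.1,0,0,0,8,1,0,0,0,-1.46,-7.86,0,1,0,0,0,-1.46,-7.86,0,1,0,0,0,-1.46,-7.86,0,1,0,0,0,-1.46,-7.86,0,1,0,0,0,-1.46,-7.86,0,1,0,0,0,0,0,0]

```text
t: 3.95
eef_pos: [0.4963, 0.0576, 0.2955]
tool_rot: [0.316, 0.099, 0.943, -0.031]
contact_force: [-0.3, -0.2, -0.5]
gripper_width: 0.997
```

```bash
python3 - <<'E'
from h import *
from station import status,cams,models
o=status.get_obs();print(o["q"].round(3),o["eef_pos"].round(4),o["contact_force"]);print(Rw(o).round(3))
r=cams.read_camera("wrist");T=wristT(o,r);np.savez("w1.npz",M=r["mtx"],T=T)
im=r["pixels"][:,:,::-1];cv2.imwrite("pics/w1.png",im)
for q in ["mark","rim","lever_tip"]: print(q,[(np.round(a["position"],1),round(a["score"],2)) for a in models.place_of("wrist",q)])
E
```

```text
[ 0.458 -0.052 -0.872  2.274  0.763  0.475  0.325] [0.4963 0.0576 0.2955] [-0.25464577 -0.19746397 -0.49287129]
[[-0.781  0.206  0.59 ]
 [ 0.166  0.979 -0.121]
 [-0.603  0.004 -0.798]]
mark [(array([230.6, 329.7]), 0.74)]
rim [(array([184.7, 325.4]), 0.82)]
lever_tip [(array([ 87.9, 381.8]), 0.95)]
```

View pics/w1.png

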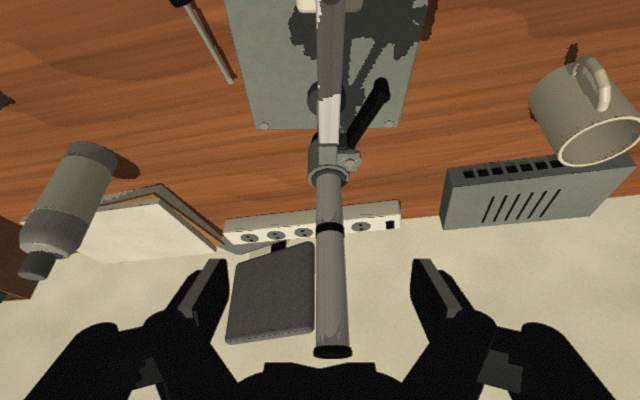

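```bash
python3 - <<'E'
from h import *
im=cv2.imread("pics/w1.png")
cv2.imwrite("pics/w1z.png",cv2.resize(im[160:245,290:370],None,fx=7,fy=7,interpolation=cv2.INTER_NEAREST))
g=im.mean(2)
for r in range(210,242): print(r,g[r,320:340:3].round())
d=np.load("w1.npz");M,T=d["M"],d["T"]
e=np.array([-.983,.183,0])
for cx,cy in [(.6165,.042)]:
  for z in [.147,.18,.19,.195,.2,.205,.21,.306]:
    P=np.array([cx,cy,z]);print(z,proj(P,M,T)[0].round(1),proj(P+e*.0125,M,T)[0].round(1))
E
```

```text
210 [115. 107. 116. 113. 109. 102.  92.]
211 [115. 114. 112. 112. 110.  97.  90.]
212 [110. 110. 114. 119. 108.  96.  95.]
213 [113. 109. 113. 113. 107.  91.  94.]
214 [113. 113. 111. 111. 105.  86.  93.]
215 [116. 108. 116. 113. 109.  93.  87.]
216 [106. 113. 112. 114. 111.  89.  89.]
217 [112. 115. 115. 116. 108.  91.  88.]
218 [101. 111. 117. 117.  92.  89.  89.]
219 [106.  96. 117. 114.  86.  93.  87.]
220 [106.  88. 115. 113.  87.  89.  87.]
221 [106.  86.  98.  87.  92.  90.  88.]
222 [101.  65.  43.  40.  41.  46.  88.]
223 [68. 25. 10. 14. 11.  8. 43.]
224 [28. 11.  9.  7. 11. 13.  9.]
225 [12.  9.  8.  0.  7. 14.  6.]
226 [14.  0.  9.  5. 12.  4. 11.]
227 [12. 10. 14. 13. 11. 10.  5.]
228 [11. 10.  6.  8.  7.  1.  8.]
229 [ 7.  6. 13. 21. 19. 13.  3.]
230 [12. 25. 59. 80. 72. 37. 13.]
231 [ 27.  98. 106. 110. 109.  91.  60.]
232 [ 85. 114. 118. 114. 111. 103.  91.]
233 [111. 111. 110. 115. 111.  99.  95.]
234 [113. 114. 117. 117. 110. 100.  98.]
235 [115. 114. 117. 112. 112. 104.  96.]
236 [112. 115. 112. 114. 110. 101.  97.]
237 [115. 113. 115. 117. 113. 100.  95.]
238 [117. 115. 112. 115. 110. 101.  96.]
239 [115. 114. 115. 115. 112. 103. 101.]
240 [115. 111. 113. 114. 110. 104.  98.]
241 [108. 115. 111. 115. 114. 104.  96.]
0.147 [329.  180.7] [329. 173.]
0.18 [329.8 208.5] [329.8 201.4]
0.19 [330.  217.7] [330.1 210.7]
0.195 [330.1 222.4] [330.2 215.5]
0.2 [330.3 227.2] [330.3 220.4]
0.205 [330.4 232. ] [330.5 225.4]
0.21 [330.5 237. ] [330.6 230.5]
0.306 [333.7 355.7] [334.  353.1]
```

View pics/w1z.png

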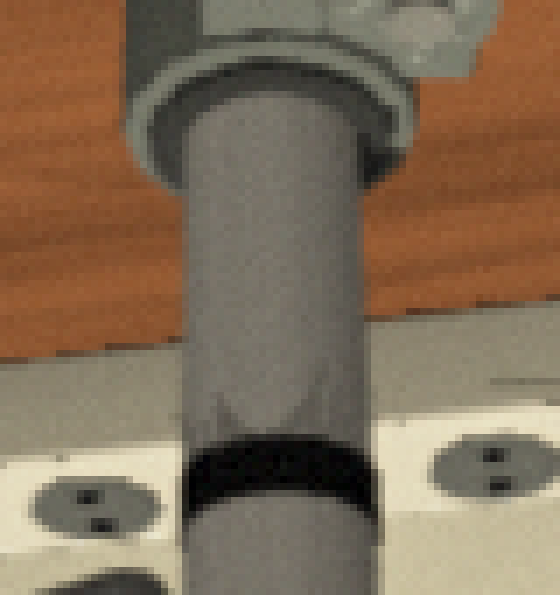

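```bash
python3 - <<'E'
from h import *
im=cv2.imread("pics/w1.png");d=np.load("w1.npz");M,T=d["M"],d["T"]
cv2.imwrite("pics/w1cap.png",cv2.resize(im[325:370,295:370],None,fx=8,fy=8,interpolation=cv2.INTER_NEAREST))
cv2.imwrite("pics/w1base.png",cv2.resize(im[60:180,230:430],None,fx=4,fy=4,interpolation=cv2.INTER_NEAREST))
t=np.linspace(0,2*np.pi,60)
S=6;z=cv2.resize(im[150:245,280:380],None,fx=S,fy=S,interpolation=cv2.INTER_NEAREST)
for h,rad,col in [(.147,.0125,(0,0,255)),(.147,.02,(0,255,255)),(.202,.0125,(255,255,0)),(.21,.0125,(255,255,0))]:
    P=np.c_[.6165+rad*np.cos(t),.042+rad*np.sin(t),np.full(60,h)];uv=(proj(P,M,T)-[280,150]+.5)*S
    cv2.polylines(z,[uv.astype(int)],True,col,1)
cv2.imwrite("pics/w1o.png",z)
E
```

```text
(no output)
```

View pics/w1o.png

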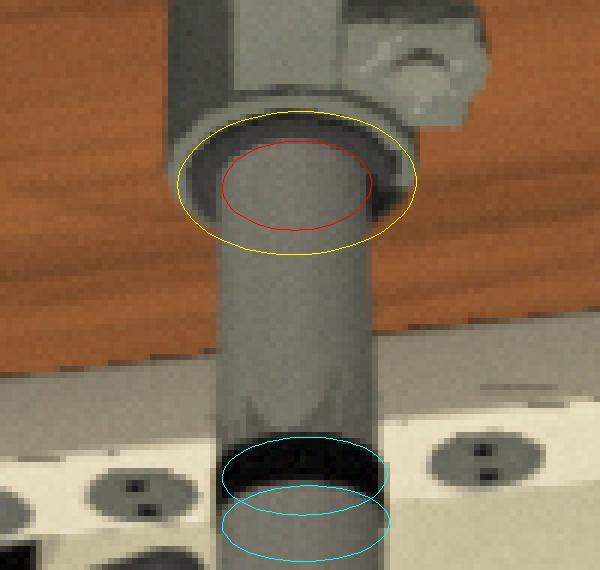

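View pics/w1cap.png

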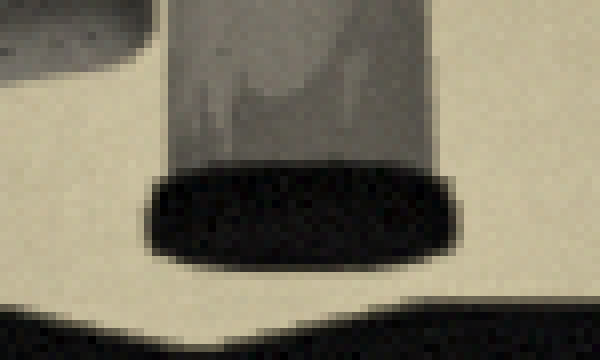

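View pics/w1base.png

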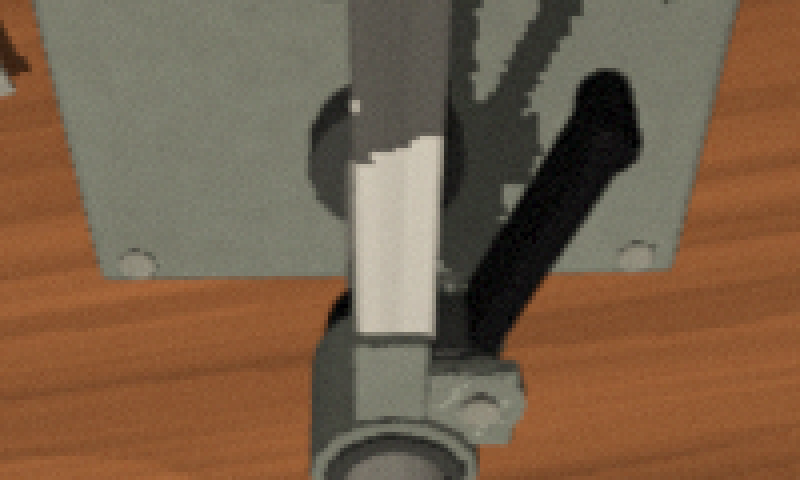

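```bash
python3 - <<'E'
from h import *
d=np.load("w1.npz");M,T=d["M"],d["T"]
c0=np.array([.6165,.042]);
for yaw in (-.185,):
  C,S=np.cos(yaw),np.sin(yaw);L=lambda x,y,z:[c0[0]+C*x-S*y,c0[1]+S*x+C*y,z]
  print("plate corners",proj([L(.06,.1,.014),L(.06,-.1,.014)],M,T).round(1),"obs (256,129.3)R? (398,127)")
  print("bar",proj([L(-.05,.009,.138),L(-.05,-.009,.138)],M,T).round(1),"obs bar/clamp edge",np.array([(356,335),(435,333)])/4+[230,60])
for z in (.125,.135): 
  w=onz((381.8,87.9 if z==.125 else 85),z,M,T);v=w[:2]-c0;e=np.array([-C,-S]);n=np.array([-S,C]);print(w,"out",v@e,"lat",v@n)
for a in (.3,.35,.4): print(a,.024+.071*np.cos(a)+.004*np.sin(a)*1, .020+.071*np.sin(a)-.004*np.cos(a))
E
```

```text
plate corners [[398.7 128.6]
 [255.5 131.3]] obs (256,129.3)R? (398,127)
bar [[339.  138.9]
 [318.9 139.3]] obs bar/clamp edge [[319.   143.75]
 [338.75 143.25]]
[0.53237998 0.10094862 0.125     ] out 0.09352801668644141 lat 0.042469151581928294
[0.52177394 0.10031069 0.135     ] out 0.10383572682965107 lat 0.03989116297136849
0.3 0.09301097155456338 0.03716058871645268
0.35 0.09206705384198571 0.040588253477947527
0.4 0.09095300394343944 0.04396445832790265
```

Request:
move_arm:
  steps: [1,0,0,-4.5,-1.1,-6,0,1,0,0,-4.5,-1.1,-6,0,1,0,0,0,0,0,0,1,0,0,0,0,0,0]

```text
t: 4.55
eef_pos: [0.4954, 0.045, 0.2604]
tool_rot: [0.338, 0.107, 0.934, -0.054]
contact_force: [0.2, -0.4, 0.4]
gripper_width: 1.003
```

```bash
python3 - <<'E'
from h import *
from station import status,cams,models
o=status.get_obs();print(o["q"].round(3),o["eef_pos"].round(4),o["contact_force"]);print(Rw(o).round(3))
r=cams.read_camera("wrist");T=wristT(o,r);M=r["mtx"];np.savez("w2.npz",M=M,T=T)
im=r["pixels"][:,:,::-1].copy();cv2.imwrite("pics/w2.png",im)
t=np.linspace(0,2*np.pi,60);z0=im.copy()
S=6;print(T[:3,3],proj([.6165,.042,.147],M,T),proj([.6165,.042,.203],M,T))
z=cv2.resize(im[200:300,280:390],None,fx=S,fy=S,interpolation=cv2.INTER_NEAREST)
for h,rad,col in [(.147,.0125,(0,0,255)),(.147,.0207,(0,255,255)),(.202,.0125,(255,255,0)),(.21,.0125,(255,255,0))]:
    P=np.c_[.6165+rad*np.cos(t),.042+rad*np.sin(t),np.full(60,h)];uv=(proj(P,M,T)-[280,200]+.5)*S
    cv2.polylines(z,[uv.astype(int)],True,col,1)
cv2.imwrite("pics/w2o.png",z)
E
```

```text
[ 0.436  0.033 -0.914  2.343  1.168  0.522 -0.103] [0.4954 0.045  0.2604] [ 0.16335806 -0.3860017   0.39904804]
[[-0.749  0.236  0.619]
 [ 0.163  0.971 -0.174]
 [-0.642 -0.03  -0.766]]
[0.36003379 0.07786841 0.2973855 ] [[351.41045098 201.10843741]] [[352.96007861 258.58307338]]
```

View pics/w2.png

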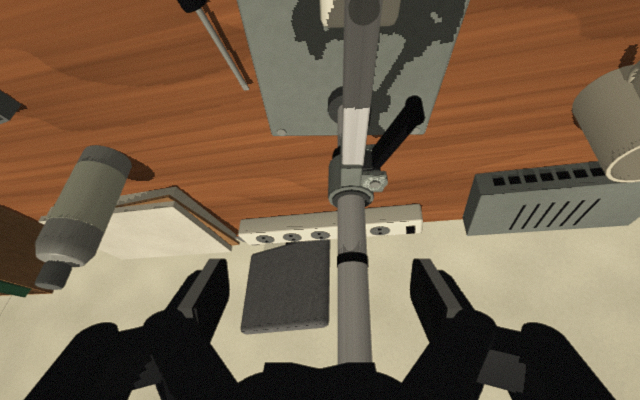

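View pics/w2o.png

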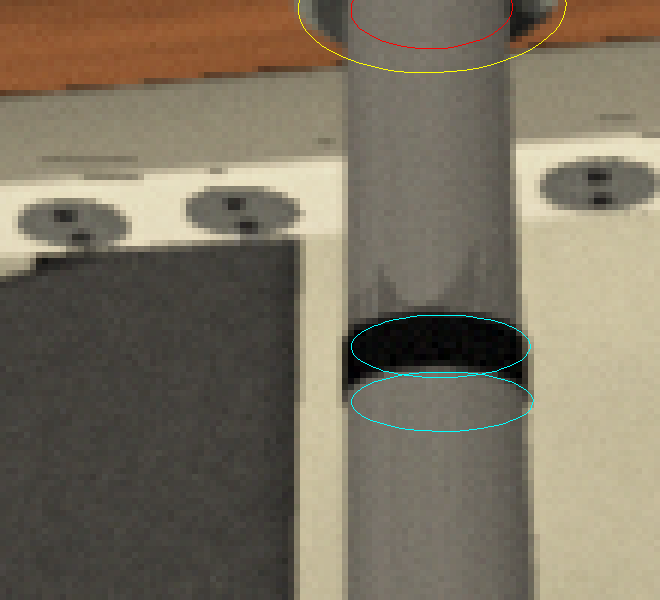

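```bash
python3 - <<'E'
from h import *
im=cv2.imread("pics/w2.png");g=im.mean(2)
print("col352",[(r,int(g[r,351:355].mean())) for r in list(range(178,200))+list(range(248,266))])
g1=cv2.imread("pics/w1.png").mean(2)
print("col328",[(r,int(g1[r,326:331].mean())) for r in range(158,186)])
cv2.imwrite("pics/w2r.png",cv2.resize(im[110:215,310:400],None,fx=7,fy=5.6,interpolation=cv2.INTER_NEAREST))
cv2.imwrite("pics/w2b.png",cv2.resize(im[110:150,250:450],None,fx=4,fy=4,interpolation=cv2.INTER_NEAREST))
E
```

```text
col352 [(178, 120), (179, 119), (180, 120), (181, 118), (182, 120), (183, 123), (184, 119), (185, 86), (186, 71), (187, 109), (188, 115), (189, 84), (190, 44), (191, 41), (192, 56), (193, 59), (194, 77), (195, 107), (196, 114), (197, 110), (198, 111), (199, 111), (248, 112), (249, 104), (250, 92), (251, 67), (252, 25), (253, 9), (254, 9), (255, 8), (256, 9), (257, 8), (258, 8), (259, 4), (260, 20), (261, 80), (262, 111), (263, 116), (264, 115), (265, 113)]
col328 [(158, 119), (159, 119), (160, 119), (161, 119), (162, 120), (163, 119), (164, 77), (165, 74), (166, 110), (167, 114), (168, 66), (169, 37), (170, 54), (171, 56), (172, 62), (173, 93), (174, 110), (175, 112), (176, 113), (177, 112), (178, 113), (179, 111), (180, 113), (181, 112), (182, 112), (183, 113), (184, 112), (185, 111)]
```

View pics/w2r.png

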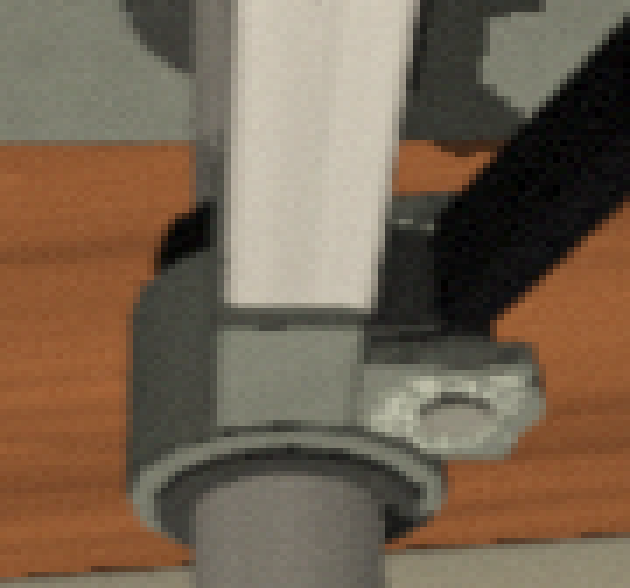

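View pics/w2b.png

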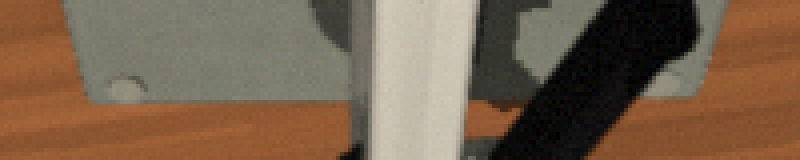

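```bash
python3 - <<'E'
from h import *
D=[np.load("w1.npz"),np.load("w2.npz")]
t=np.linspace(0,2*np.pi,361)
def circ(p,z,r,M,T):
    return proj(np.c_[p[0]+r*np.cos(t),p[1]+r*np.sin(t),np.full(361,z)],M,T)
obs=[dict(c=[(398,127),(255.8,129.0)],cap=358.4,ring=(307.7,349,165.3),col=(315.8,343.3),mk=(222.2,230.4)),
     dict(c=[(424.0,133.8),(271.8,135.0)],cap=None,ring=(328.2,373.2,186.3),col=(337.3,367.8),mk=(251.3,260.7))]
def f(x,full=False):
    c=x[:2];yaw=x[2];ro=x[3];zm=x[4];res=[]
    for i,o in enumerate(obs):
        M,T=D[i]["M"],D[i]["T"].copy();T[:3,:3]=T[:3,:3]@R.from_rotvec(x[5+3*i:8+3*i]).as_matrix()
        C,S=np.cos(yaw),np.sin(yaw)
        for (lx,ly),uv in zip([(.06,.1),(.06,-.1)],o["c"]):
            q=proj([c[0]+C*lx-S*ly,c[1]+S*lx+C*ly,.014],M,T)[0];res+=list(q-uv)
        q=circ(c,.147,ro,M,T);res+=[q[:,0].min()-o["ring"][0],q[:,0].max()-o["ring"][1],q[:,1].min()-o["ring"][2]]
        q=circ(c,zm+.004,.0125,M,T);res+=[q[:,0].min()-o["col"][0],q[:,0].max()-o["col"][1]]
        for z,v in zip((zm,zm+.008),o["mk"]): res.append(circ(c,z,.0126,M,T)[:,1].min()-v)
        if o["cap"]: res.append(circ(c,.306,.0145,M,T)[:,1].max()-o["cap"])
    res=np.array(res)
    return res if full else np.r_[res,(x[:2]-[.6165,.042])/.002,(x[5:])/.004]
s=least_squares(f,[.6165,.042,-.185,.0207,.203]+[0]*6)
print(s.x.round(4));print(f(s.x,True).round(1))
E
```

```text
[ 6.146e-01  4.170e-02 -1.894e-01  2.090e-02  2.031e-01 -1.300e-03
 -3.000e-04 -1.200e-03 -3.200e-03  2.000e-04  0.000e+00]
[ 0.4  0.5 -1.2  0.6 -0.1  0.4  0.6  0.   0.4 -0.2 -0.2 -0.8  0.9 -0.4
 -0.9  0.1 -0.   0.3  0.7 -0.  -0.3  0.1  0.3]
```

```bash
python3 - <<'E'
from h import *
from station import status
o=status.get_obs()
e=np.array([-.983,.185,0]);e/=np.linalg.norm(e);k=np.array([0,0,1.]);p=np.radians(10)
z=-e*np.sin(p)-k*np.cos(p);x=e*np.cos(p)-k*np.sin(p);y=np.cross(z,x);Rd=np.c_[x,y,z]
rv=np.degrees(R.from_matrix(Rd@Rw(o).T).as_rotvec());print(rv,np.linalg.norm(rv),rv/5)
g=np.array([.5277,.0774,.24]);tcp=g-.006*z*[1,1,0];print(tcp,tcp-o["eef_pos"],(tcp-o["eef_pos"])*100/5, y)
E
```

```text
[ 7.93227139 29.06340298  2.52307804] 30.231907728560213 [1.58645428 5.8126806  0.50461561]
[0.52667609 0.0775927  0.24      ] [ 0.03087984  0.03251856 -0.02119175] [ 0.61759687  0.65037121 -0.423835  ] [0.18495247 0.98274747 0.        ]
```

Request:
move_arm:
  steps: [1,0.62,0.65,-0.42,1.59,5.81,0.5,1,0.62,0.65,-0.42,1.59,5.81,0.5,1,0.62,0.65,-0.42,1.59,5.81,0.5,1,0.62,0.65,-0.42,1.59,5.81,0.5,1,0.62,0.65,-0.42,1.59,5.81,0.5,1,0,0,0,0,0,0,1,0,0,0,0,0,0]

```text
t: 5.3
eef_pos: [0.5254, 0.0753, 0.2408]
tool_rot: [0.099, 0.094, 0.991, -0.011]
contact_force: [-0.4, 0.3, 0.1]
gripper_width: 1.002
```

```bash
python3 - <<'E'
from h import *
from station import status,cams,models
o=status.get_obs();print(o["q"].round(3),o["eef_pos"].round(4),o["contact_force"]);print(Rw(o).round(3))
r=cams.read_camera("wrist");T=wristT(o,r);M=r["mtx"]
im=r["pixels"][:,:,::-1].copy()
print([ (np.round(a["position"],1),a["score"]) for a in models.place_of("wrist","lever_tip")])
print("center predicted at", proj([[.5277,.0774,.135]],M,T))
for dy in (-.009,.047): print(proj([[.5277+.185*(dy-.019),.0774+.983*(dy-.019),.135]],M,T))
cv2.imwrite("pics/w3.png",im)
E
```

```text
[ 0.509  0.305 -0.959  1.995  0.487  0.858  0.672] [0.5254 0.0753 0.2408] [-0.44803845  0.30061801  0.14123806]
[[-0.963  0.188  0.194]
 [ 0.184  0.982 -0.04 ]
 [-0.198 -0.003 -0.98 ]]
[(array([172.9, 358.2]), 0.93)]
center predicted at [[324.39219421 179.96167555]]
[[285.67564641 180.02927255]]
[[363.14335452 179.89401811]]
```

View pics/w3.png

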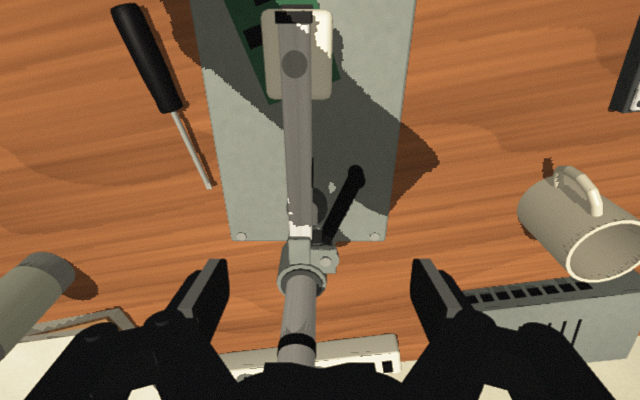

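Request:
move_arm:
  steps: [1,0,0.4,-3,0,0,0,1,0,0,-3,0,0,0,1,0,0,-3,0,0,0,1,0,0,-2,0,0,0,1,0,0,0,0,0,0,1,0,0,0,0,0,0]

```text
t: 6.0
eef_pos: [0.5244, 0.0794, 0.1311]
tool_rot: [0.099, 0.093, 0.991, -0.012]
contact_force: [0.5, 1.1, 0.5]
gripper_width: 0.996
```

```bash
python3 - <<'E'
from h import *
from station import status,cams,models
o=status.get_obs();print(o["q"].round(3),o["eef_pos"].round(4),o["contact_force"]);print(Rw(o).round(3))
for c in ("wrist","scene"):
  r=cams.read_camera(c);im=r["pixels"][:,:,::-1].copy();cv2.imwrite(f"pics/{c}4.png",im)
cv2.imwrite("pics/scene4z.png",cv2.resize(im[120:240,260:420],None,fx=4.5,fy=4.5,interpolation=2))
E
```

```text
[ 0.349  0.457 -0.817  2.096  0.739  0.685  0.422] [0.5244 0.0794 0.1311] [0.50017896 1.06436846 0.5046433 ]
[[-0.963  0.187  0.193]
 [ 0.182  0.982 -0.043]
 [-0.198 -0.006 -0.98 ]]
```

View pics/wrist4.png

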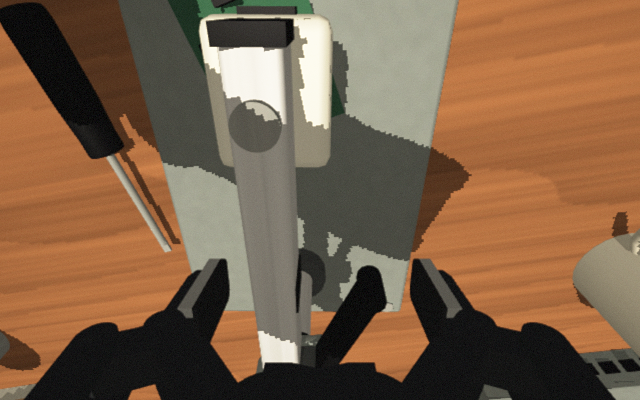

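View pics/scene4z.png

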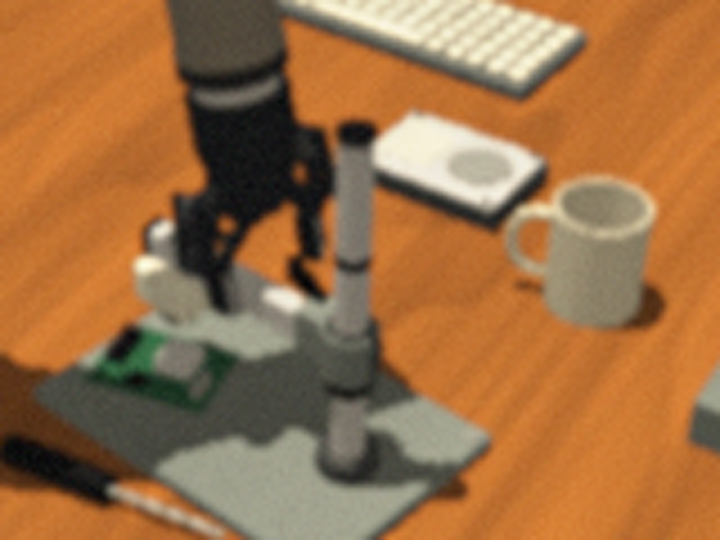

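Request:
move_arm:
  steps: [0.35,0,0,0,0,0,0,0.35,0,0,0,0,0,0,0.35,0,0,0,0,0,0,0.28,0,0,0,0,0,0,0.28,0,0,0,0,0,0,0.28,0,0,0,0,0,0]
  newtons: 20

```text
t: 6.7
eef_pos: [0.5249, 0.0791, 0.1304]
tool_rot: [0.098, 0.094, 0.991, -0.012]
contact_force: [-0.3, 0.8, 3.3]
gripper_width: 0.643
```

```bash
python3 - <<'E'
from h import *
from station import status,cams,models
o=status.get_obs();print(o["eef_pos"].round(4),o["contact_force"],o["torque"],o["gripper_width"])
r=cams.read_camera("wrist");im=r["pixels"][:,:,::-1].copy();cv2.imwrite(f"pics/wrist5.png",im)
E
```

```text
[0.5249 0.0791 0.1304] [-0.31083842  0.83497518  3.28643416] [0.10082495 0.20400952 0.02156727] 0.6430139164772681
```

View pics/wrist5.png

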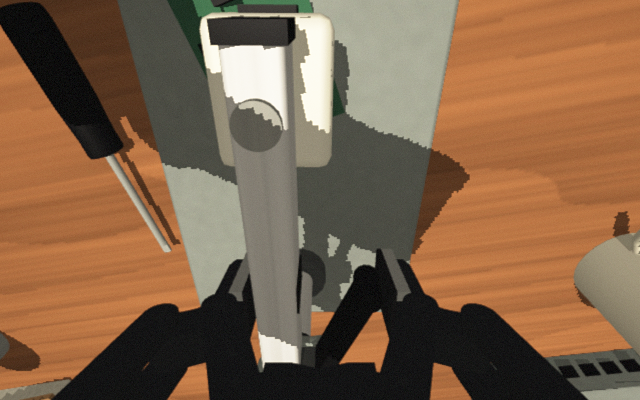

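Request:
move_arm:
  steps: [0.24,0,0,0,0,0,0,0.24,0,0,0,0,0,0,0.24,0,0,1.0,0,0,0,0.24,0,0,0.5,0,0,0,0.24,0,0,0,0,0,0]

```text
t: 7.25
eef_pos: [0.5243, 0.0788, 0.1453]
tool_rot: [0.098, 0.094, 0.991, -0.012]
contact_force: [-0.7, 1.1, -4.5]
gripper_width: 0.625
```

```bash
python3 - <<'E'
from h import *
from station import status,cams,models
o=status.get_obs();print(o["eef_pos"].round(4),o["contact_force"],o["torque"],o["gripper_width"])
for c in ("wrist","scene"):
  r=cams.read_camera(c);im=r["pixels"][:,:,::-1].copy();cv2.imwrite(f"pics/{c}6.png",im)
cv2.imwrite("pics/scene6z.png",cv2.resize(im[120:240,260:420],None,fx=4.5,fy=4.5,interpolation=2))
E
```

```text
[0.5243 0.0788 0.1453] [-0.74448888  1.0578578  -4.49645495] [0.47206872 0.51735509 0.12854722] 0.6248282629680916
```

View pics/wrist6.png

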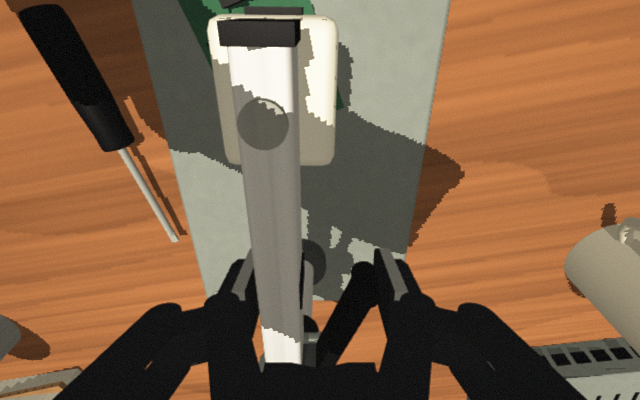

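View pics/scene6z.png

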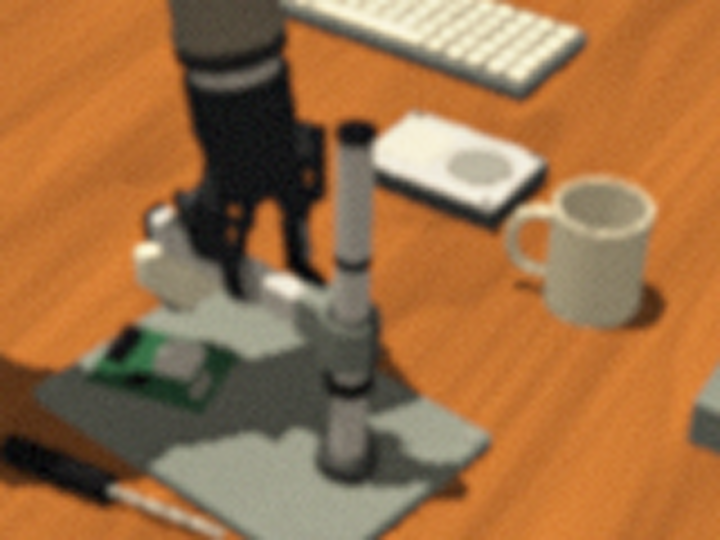

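Request:
move_arm:
  steps: [0.2,0,0,0,0,0,0,0.2,0,0,0.5,0,0,0,0.2,0,0,1,0,0,0,0.2,0,0,1,0,0,0,0.2,0,0,0.5,0,0,0,0.2,0,0,0,0,0,0]

```text
t: 7.95
eef_pos: [0.5242, 0.079, 0.176]
tool_rot: [0.098, 0.094, 0.991, -0.012]
contact_force: [-5.4, 1.7, -5.1]
gripper_width: 0.605
```

```bash
python3 - <<'E'
from h import *
from station import status,cams,models
o=status.get_obs();print(o["eef_pos"].round(4),o["contact_force"],o["torque"],o["gripper_width"])
for c in ("wrist","scene"):
  r=cams.read_camera(c);im=r["pixels"][:,:,::-1].copy();cv2.imwrite(f"pics/{c}7.png",im)
print([(a["position"],a["score"]) for q in("rim","mark") for a in models.place_of("scene",q)])
cv2.imwrite("pics/scene7z.png",np.vstack([cv2.resize(cv2.imread(f"pics/scene{i}.png")[140:215,310:365],None,fx=7,fy=7,interpolation=2) for i in [4]]))
Z=[cv2.resize(cv2.imread(f"pics/scene{i}.png")[140:220,315:360],None,fx=6,fy=6,interpolation=2) for i in (4,6,7)]
cv2.imwrite("pics/cmp7.png",np.hstack(Z)[:600,:800])
E
```

```text
[0.5242 0.079  0.176 ] [-5.44679515  1.69363299 -5.07964   ] [0.52246675 1.35631492 0.11414997] 0.6046748916553695
[([179.7, 338.6], 0.75), ([177.5, 337.7], 0.53)]
```

View pics/cmp7.png

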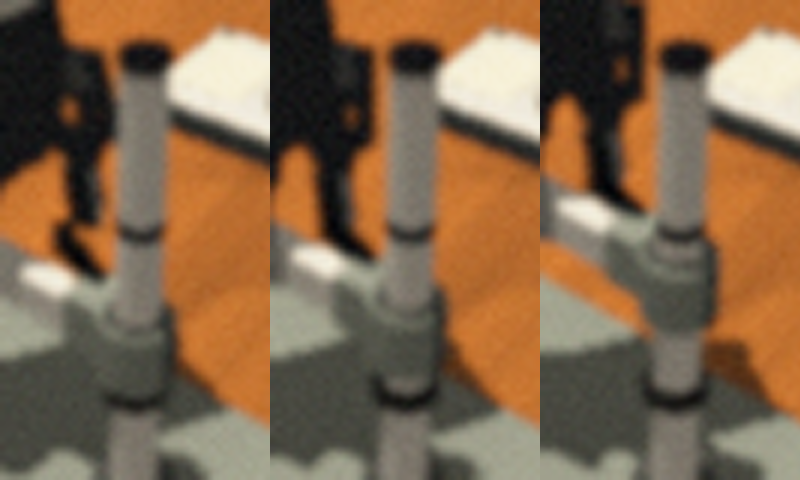

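View pics/wrist7.png

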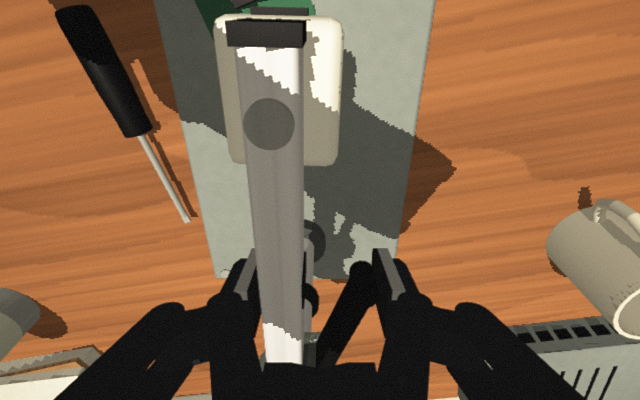

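Request:
move_arm:
  steps: [0.2,0,0,0.5,0,0,0,0.2,0,0,0.5,0,0,0,0.2,0,0,0,0,0,0,0.2,0,0,0,0,0,0]

```text
t: 8.55
eef_pos: [0.5242, 0.079, 0.1855]
tool_rot: [0.098, 0.094, 0.991, -0.012]
contact_force: [-6.4, 2.1, -3.9]
gripper_width: 0.604
```

```bash
cat > meas.py <<'E'
from h import *
from station import status,cams
import sys
def meas(tag):
    o=status.get_obs();print(o["eef_pos"].round(4),o["contact_force"].round(1),round(float(o["gripper_width"]),4))
    out={}
    for c in ("wrist","scene","top"):
        r=cams.read_camera(c);out[c]=r;cv2.imwrite(f"pics/{c}{tag}.png",r["pixels"][:,:,::-1])
    r=out["scene"];M,T=r["mtx"],r["T"]
    ref=cv2.imread("pics/scene4.png");cur=cv2.imread(f"pics/scene{tag}.png")
    c=np.array([.6146,.0417]);p0=proj([*c,.147],M,T)[0]
    # clamp patch in ref: rim down 35mm
    x0,x1,y0,y1=329,346,189,206
    tp=cv2.resize(ref[y0:y1,x0:x1],None,fx=8,fy=8,interpolation=cv2.INTER_CUBIC)
    big=cv2.resize(cur[140:215,320:355],None,fx=8,fy=8,interpolation=cv2.INTER_CUBIC)
    best=None
    for s in np.arange(.98,1.1,.01):
        t2=cv2.resize(tp,None,fx=s,fy=s)
        m=cv2.matchTemplate(big,t2,cv2.TM_CCOEFF_NORMED);_,v,_,l=cv2.minMaxLoc(m)
        if best is None or v>best[0]: best=(v,s,l[1]/8+140+s*(y1-y0)/2,l[0]/8+320+s*(x1-x0)/2)
    yc=(y0+y1)/2
    zs=np.linspace(0,.14,1401);zc=.127
    d=np.array([proj([*c,zc+a],M,T)[0,1] for a in zs])-proj([*c,zc],M,T)[0,1]
    print("match",np.round(best,3),"rise mm",1000*zs[np.argmin(abs(d-(best[2]-yc)))])
    return out
if __name__=="__main__":
    t=sys.argv[1];meas(t)
    Z=[cv2.resize(cv2.imread(f"pics/scene{t}.png")[140:215,315:360],None,fx=8,fy=8,interpolation=2),
       cv2.resize(cv2.imread(f"pics/top{t}.png")[150:200,280:325],None,fx=8,fy=8,interpolation=2)]
    Z[1]=np.vstack([Z[1],np.zeros((200,360,3),np.uint8)]);cv2.imwrite(f"pics/m{t}.png",np.hstack(Z))
E
python3 meas.py 8; python3 - <<'E'
E
```

```text
[0.5242 0.079  0.1855] [-6.4  2.1 -3.9] 0.6043
match [  0.698   0.98  201.705 328.33 ] rise mm 0.0
```

View pics/m8.png

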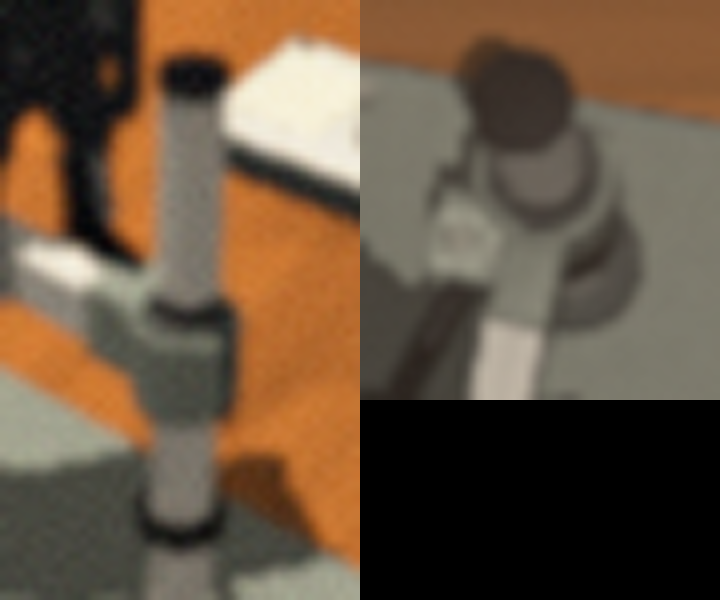

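View pics/wrist8.png

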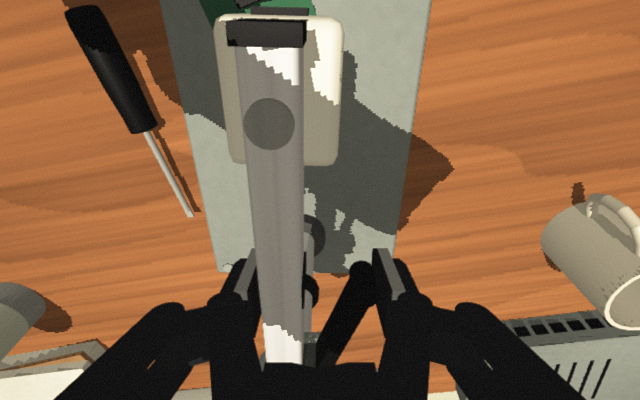

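```bash
python3 - <<'E'
import cv2,numpy as np
Z=[cv2.resize(cv2.imread(f"pics/wrist{i}.png")[10:170,195:350],None,fx=2.5,fy=2.5,interpolation=cv2.INTER_CUBIC) for i in (5,8)]
cv2.imwrite("pics/wc.png",np.hstack(Z))
E
```

```text
(no output)
```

View pics/wc.png

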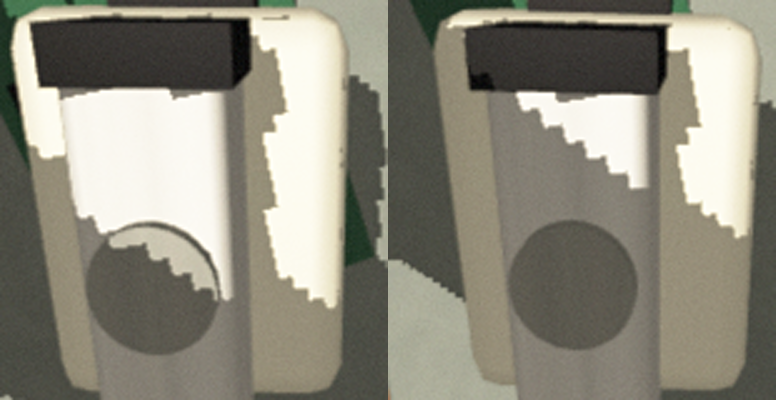

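```bash
cat > slip.py <<'E'
from h import *
from station import status,cams
A=np.load("w1.npz")
M=A["M"]
TC=np.array([[0.0001,-0.9462,-0.3235,0.0832],[1,.0003,-.0006,.0011],[.0007,-.3235,.9462,-.1181],[0,0,0,1]])
def Tc(pos,Rm): X=np.eye(4);X[:3,:3]=Rm;X[:3,3]=pos;return X@TC
Rm=np.array([[-0.963,.187,.193],[.182,.982,-.043],[-.198,-.006,-.98]]);Rm,_=np.linalg.qr(Rm);Rm*=np.sign(Rm[0,0]*-1) if 0 else 1
E
python3 - <<'E'
from slip import *
w,x,y,z=.098,.094,.991,-.012
Rm=R.from_quat([x,y,z,w]).as_matrix()
T5=Tc([.5249,.0791,.1304],Rm);T8=Tc([.5242,.079,.1855],Rm)
# pts: circle L,R,T,B; box lower-left, lower-right straight edges
p5=np.array([(86,287),(218,287),(152,222),(152,354)])/2.5+[195,10]
p8=np.array([(509-388,285),(637-388,285),(573-388,220),(573-388,350)])/2.5+[195,10]
b5=np.array([(32,22),(233,20),(40,88)])/2.5+[195,10]; b8=np.array([(79,28),(270,26),(84,91)])/2.5+[195,10]
c=np.array([.6146,.0417])
P=np.array([onz(u,.138,M,T5) for u in np.r_[p5]])
print("circle dia",np.linalg.norm(P[0]-P[1]),np.linalg.norm(P[2]-P[3]), "center out",np.linalg.norm(P.mean(0)[:2]-c))
def f(q,P,p):
    C,S=np.cos(q[1]),np.sin(q[1]);r=P[:,:2]-c;Q=np.c_[c[0]+C*r[:,0]-S*r[:,1],c[1]+S*r[:,0]+C*r[:,1],P[:,2]+q[0]]
    return (proj(Q,M,T8)-p).ravel()
for nm,a,b in [("circ",p5,p8),("cap",b5,b8),("both",np.r_[p5,b5],np.r_[p8,b8])]:
    P=np.array([onz(u,.138,M,T5) for u in a]);s=least_squares(f,[.05,0],args=(P,b),x_scale=[.01,.01]);print(nm,s.x,s.fun.round(1))
E
```

```text
circle dia 0.01560366082490374 0.01610095749645605 center out 0.17037103264379883
circ [ 0.05179928 -0.01833387] [-0.  -0.6 -0.1  0.3  1.   0.7 -1.1 -0.2]
cap [ 0.05045975 -0.01627779] [-0.1 -0.3 -0.   1.1 -0.  -0.5]
both [ 0.05165858 -0.01775685] [-0.3 -0.8 -0.4  0.1  0.7  0.6 -1.3 -0.4 -0.1 -0.2  0.8  1.4 -0.1 -0.1]
```

Request:
move_arm:
  steps: [0.2,0,0,0.45,0,0,0,0.15,0,0,0,0,0,0,0.11,0,0,0,0,0,0,0.11,0,0,0,0,0,0,0.11,0,0,0,0,0,0]

```text
t: 9.2
eef_pos: [0.524, 0.0793, 0.19]
tool_rot: [0.098, 0.093, 0.991, -0.012]
contact_force: [-6.0, 3.5, -5.0]
gripper_width: 0.561
```

```bash
python3 meas.py 9;  python3 - <<'E'
import cv2,numpy as np
from h import *
from station import status
o=status.get_obs();print(o["tool_rot"])
Z=[cv2.resize(cv2.imread(f"pics/wrist{i}.png")[10:170,195:350],None,fx=2.5,fy=2.5,interpolation=cv2.INTER_CUBIC) for i in (8,9)]
cv2.imwrite("pics/wc9.png",np.hstack(Z))
E
```

```text
[0.524  0.0793 0.19  ] [-6.   3.5 -5. ] 0.5613
match [  0.726   0.98  181.705 337.83 ] rise mm 62.400000000000006
[ 0.09770555  0.09346933  0.99074044 -0.01226733]
```

View pics/wc9.png

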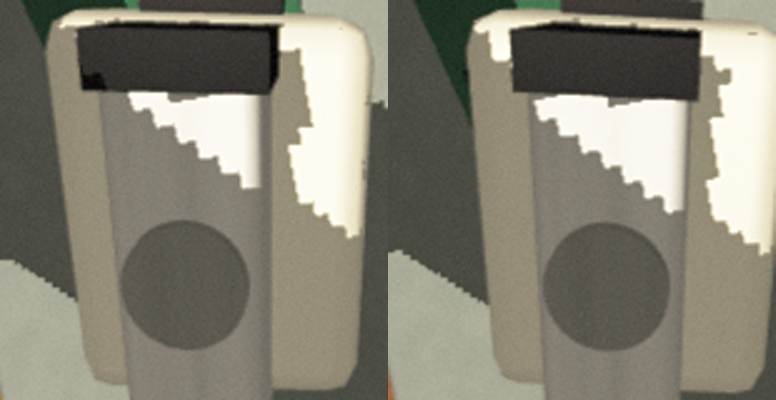

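View pics/m9.png

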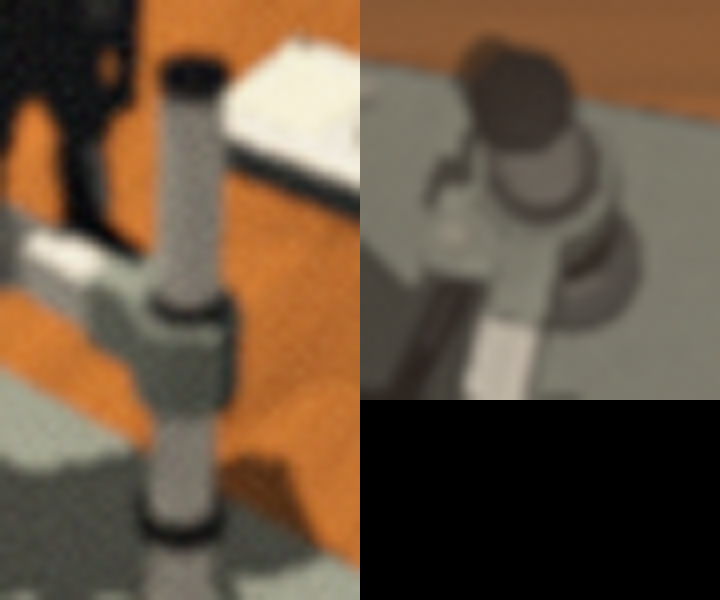

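```bash
python3 - <<'E'
from h import *
I={i:cv2.imread(f"pics/scene{i}.png").mean(2) for i in (0,4,6,7,8,9)}
for r in range(170,200): print(r,*[f"{I[i][r,335:341].mean():6.0f}" for i in I])
print("right edge of clamp cols 342-344")
for r in range(172,208): print(r,*[f"{I[i][r,341:344].mean():6.0f}" for i in I])
E
```

```text
170    120    120    121    120    120    121
171    119    121    121    120    119    121
172    118    119    121    119    121    122
173    120    120    121    120    122    122
174    118    120    119    120    122    121
175    121    118    120    120    120    119
176    115    116    116    116    116    114
177     97     98     98     99    100    100
178     67     67     67     68     66     66
179     52     52     54     50     43     44
180     79     79     81     79     54     67
181    108    109    109    108     78     97
182    117    119    118    110    100     97
183    119    119    121     94     99     80
184    118    120    120     90     82     72
185    119    119    120     99     73     72
186    118    119    118     98     72     72
187    118    120    120     80     71     70
188    120    120    119     72     72     70
189    116    119    118     71     71     69
190    119    120    109     72     71     72
191    118    118     95     70     70     78
192    116    118     90     71     78     93
193    109    109     95     72     94    
[... 1268 characters left out ...]
 77     96
193     60     60     66     59     98    109
194     60     60     63     74    109    112
195     69     69     60     94    116    114
196     71     71     57     93    111    111
197     66     64     58     82     95     97
198     60     57     56     74     80     76
199     59     52     54     70     72     71
200     56     53     52     70     67     70
201     58     53     53     67     66     64
202     61     55     56     59     60     61
203     65     56     55     58     54     56
204     74     55     47     50     44     46
205     78     49     37     38     38     38
206     86     47     41     41     38     39
207    108     51     51     51     52     49
```

```bash
python3 - <<'E'
from h import *
from station import cams
r=cams.read_camera("scene");M,T=r["mtx"],r["T"]
c=np.array([.6146,.0417]);v=T[:2,3]-c;v/=np.linalg.norm(v);p=c+.0209*v
zs=np.arange(.14,.22,.0001);rows=np.array([proj([*p,z],M,T)[0,1] for z in zs])
r0=np.interp(.147,zs,rows);print("pred start edge",r0)
for i,e in [(6,194.7),(7,186.9),(8,184.0),(9,182.9)]:
    print(i,"rise",1000*(zs[np.argmin(abs(rows-(r0+e-197.5)))]-.147))
pf=c+.0125*v
for z in (.2031,.2111): print(z,proj([*pf,z],M,T)[0])
E
```

```text
pred start edge 196.20502231046947
6 rise 11.099999999998028
7 rise 41.299999999994704
8 rise 52.29999999999349
9 rise 56.39999999999304
0.2031 [337.25399085 179.99945787]
0.2111 [337.31310776 177.86277838]
```

```bash
cat > prof.py <<'E'
from h import *
from scipy.ndimage import gaussian_filter1d
rr=np.arange(165,205,.02)
def col(i): return cv2.imread(f"pics/scene{i}.png").mean(2)[:,335:341].mean(1)
def model(J,th,tl,sig,a,b,t,lr,ll):
    s=np.full(rr.shape,120.);s[(rr>a)&(rr<b)]=t
    s[rr>J]=lr;s[rr>J+th]=ll;s[rr>J+th+tl]=71
    s=gaussian_filter1d(s,sig/.02)
    return lambda rows: np.array([s[(rr>=r-.5)&(rr<r+.5)].mean() for r in rows])
# pixel r centre at r ; joint fit of 0,4,6,7
imgs=[0,4,6,7,8]
def f(x):
    J=x[:4];th,tl,sig,a,b,t,lr,ll=x[4:];res=[]
    for i,j in zip([0,6,7,8],J):
        hi=min(j+6,203);rows=np.arange(173,int(hi));res+=list(model(j,th,tl,sig,a,b,t,lr,ll)(rows)-col(i)[rows])
    return np.array(res)
if __name__=="__main__":
    import sys
    s=least_squares(f,[194,191,183.5,181,1.1,1.0,.7,177.9,180,10,50,115],diff_step=1e-3,bounds=([190,187,181,179,.3,.3,.2,176,179,0,20,90],[197,194,186,183,3,3,2,179,181.5,40,90,140]))
    print(s.x.round(2),"rms",np.sqrt((s.fun**2).mean()));q=s.x[4:];np.save("prof.npy",s.x)
    for i in [9]+sys.argv[1:]:
        best=min(((np.sqrt(((model(j,*q)(np.arange(173,187))-col(i)[173:187])**2).mean()),j) for j in np.arange(176,184,.1)))
        print(i,best,"tape lower",q[4])
E
python3 prof.py
```

```text
Traceback (most recent call last):
  File "prof.py", line 19, in <module>
    s=least_squares(f,[194,191,183.5,181,1.1,1.0,.7,177.9,180,10,50,115],diff_step=1e-3,bounds=([190,187,181,179,.3,.3,.2,176,179,0,20,90],[197,194,186,183,3,3,2,179,181.5,40,90,140]))
ValueError: could not broadcast input array from shape (80,) into shape (81,)
```

```bash
sed -i 's/hi=min(j+6,203)/hi={0:201,6:198,7:190,8:187}[i]/' prof.py; python3 prof.py
```

```text
[194.13 191.23 183.41 180.69   1.1    1.04   0.98 177.83 179.77  12.86
  51.16 115.23] rms 4.650311478682924
9 (np.float64(5.066868215785133), np.float64(181.69999999999968)) tape lower 179.76686263229533
```

```bash
cat > prof.py <<'E'
from h import *
from scipy.special import erf
import sys
def col(i): return cv2.imread(f"pics/scene{i}.png").mean(2)[:,335:341].mean(1)
def model(J,th,tl,sig,a,b,t,lr,ll,bd):
    E=lambda r,e:.5*(1+erf((r-e)/sig/1.414))
    b2=min(b,J);a2=min(a,J)
    base=lambda r:120+(t-120)*(E(r,a2)-E(r,b2))
    return lambda r: base(r)+(lr-120)*E(r,J)+(ll-lr)*E(r,J+th)+(bd-ll)*E(r,J+th+tl)
H={0:201,6:198,7:191,8:188,9:187}
def f(x,I=(0,6,7,8)):
    n=len(I);res=[]
    for k,i in enumerate(I):
        rows=np.arange(173,H[i]);res+=list(model(x[k],*x[n:])(rows)-col(i)[rows])
    return np.array(res)
s=least_squares(f,[194.3,191.3,183.3,180.8,1.1,1.0,.7,177.9,180,10,50,115,71])
q=s.x[4:];print(s.x.round(2),"rms",np.sqrt((s.fun**2).mean()))
for i in [9]+sys.argv[1:]:
    c=[(round(float(np.sqrt(((model(j,*q)(np.arange(173,187))-col(i)[173:187])**2).mean())),2),round(float(j),1)) for j in np.arange(176,184,.1)]
    print(i,sorted(c)[:5],"tape lower",q[4].round(2))
E
python3 prof.py
```

```text
[1.93550e+02 1.90660e+02 1.82800e+02 1.79810e+02 2.71000e+00 2.00000e-02
 1.01000e+00 1.77850e+02 1.79770e+02 1.66800e+01 7.63000e+01 3.07623e+03
 7.09500e+01] rms 1.5338637003129536
9 [(4.15, 179.2), (4.15, 179.3), (4.5, 179.4), (4.51, 179.1), (5.13, 179.5)] tape lower 179.77
```

```bash
cat >> prof.py <<'E'
print("---fixed ring")
from station import cams
r=cams.read_camera("scene");M,T=r["mtx"],r["T"];c=np.array([.6146,.0417]);v=T[:2,3]-c;v/=np.linalg.norm(v)
zs=np.arange(.14,.22,.0001);rows=np.array([proj([*(c+.0125*v),z],M,T)[0,1] for z in zs])
zof=lambda r:np.interp(-r,-rows,zs)
for th,tl in [(1.3,.8),(1.3,1.2),(1.1,1.1),(1.5,1.0),(1.8,1)]:
    g=lambda y:f(np.r_[y[:4],th,tl,y[4:]])
    s=least_squares(g,[194.3,191.3,183.3,180.8,.8,177.9,180,10,50,115,71])
    y=s.x;q=np.r_[th,tl,y[4:]]
    js=np.arange(176,184,.02);I=[9]+sys.argv[1:]
    J=[js[np.argmin([((model(j,*q)(np.arange(173,187))-col(i)[173:187])**2).sum() for j in js])] for i in I]
    print(th,tl,"rms",np.sqrt((s.fun**2).mean()).round(2),y.round(2),"J9..",np.round(J,2),"needed rise",1000*(zof(y[6])-zof(y[0])).round(4),"rises",[round(1000*(zof(j)-zof(y[0])),1) for j in list(y[1:4])+J])
for i,a,b in [(1,172.7,222.2),(2,194.3,251.3)]:
    d=np.load(f"w{i}.npz");M,T=d["M"],d["T"];v=T[:2,3]-c;v/=np.linalg.norm(v)
    rows=np.array([proj([*(c+.0125*v),z],M,T)[0,1] for z in zs]);print("wrist",i,np.interp([a,b],rows,zs),"junction->mark mm",1000*np.diff(np.interp([a,b],rows,zs)))
E
python3 prof.py
```

```text
[1.93550e+02 1.90660e+02 1.82800e+02 1.79810e+02 2.71000e+00 2.00000e-02
 1.01000e+00 1.77850e+02 1.79770e+02 1.66800e+01 7.63000e+01 3.07623e+03
 7.09500e+01] rms 1.5338637003129536
9 [(4.15, 179.2), (4.15, 179.3), (4.5, 179.4), (4.51, 179.1), (5.13, 179.5)] tape lower 179.77
---fixed ring
1.3 0.8 rms 1.55 [ 194.17  191.28  183.43  180.43    1.14  178.39  179.23 -119.81   21.61
  212.81   70.73] J9.. [178.98] needed rise 57.8 rises [np.float64(11.4), np.float64(41.9), np.float64(53.2), np.float64(58.7)]
1.3 1.2 rms 1.55 [194.04 191.15 183.29 180.3    1.11 178.17 179.45 -35.98  37.87 153.51
  70.72] J9.. [179.08] needed rise 56.4 rises [np.float64(11.4), np.float64(41.9), np.float64(53.2), np.float64(57.8)]
1.1 1.1 rms 1.55 [194.2  191.31 183.45 180.46   1.14 178.35 179.27 -95.74  12.23 173.43
  70.71] J9.. [179.] needed rise 57.7 rises [np.float64(11.4), np.float64(41.9), np.float64(53.2), np.float64(58.7)]
1.5 1.0 rms 1.55 [193.98 191.09 183.23 180.24   1.1  178.16 179.46 -32.58  46.49 166.42
  70.76] J9.. [179.1] needed rise 56.099999999999994 rises [np.float64(11.4), np.float64(41.8), np.float64(53.2), np.float64(57.5)]
1.8 1 rms 1.54 [193.79 190.9  183.04 180.05   1.06 177.99 179.63  -1.96  62.69 153.54
  70.8 ] J9.. [179.18] needed rise 54.699999999999996 rises [np.float64(11.4), np.float64(41.8), np.float64(53.1), np.float64(56.4)]
wrist 1 [0.14803906 0.20282281] junction->mark mm [54.7837415]
wrist 2 [0.14828088 0.20209345] junction->mark mm [53.8125694]
```

Request:
move_arm:
  steps: [0.06,0,0,0.02,0,0,0,-0.01,0,0,0.03,0,0,0,-0.08,0,0,0.03,0,0,0,-0.15,0,0,0.03,0,0,0,-0.22,0,0,0.03,0,0,0,-0.3,0,0,0.02,0,0,0,-0.4,0,0,0,0,0,0,-0.5,0,0,0,0,0,0]
  newtons: 50

```text
t: 10.25
eef_pos: [0.5234, 0.08, 0.1914]
tool_rot: [0.097, 0.093, 0.991, -0.012]
contact_force: [-8.9, 3.9, -3.1]
gripper_width: 0.349
```

```bash
python3 meas.py 10; python3 prof.py 10 | tail -7
```

```text
[0.5234 0.08   0.1914] [-8.9  3.9 -3.1] 0.3494
match [  0.721   0.98  181.455 337.705] rise mm 63.4
Still running in the background as job /tmp/bash_jobs.1000/d8f01751503d (pid 1353). You'll get a notice when it ends.
```

View pics/m10.png

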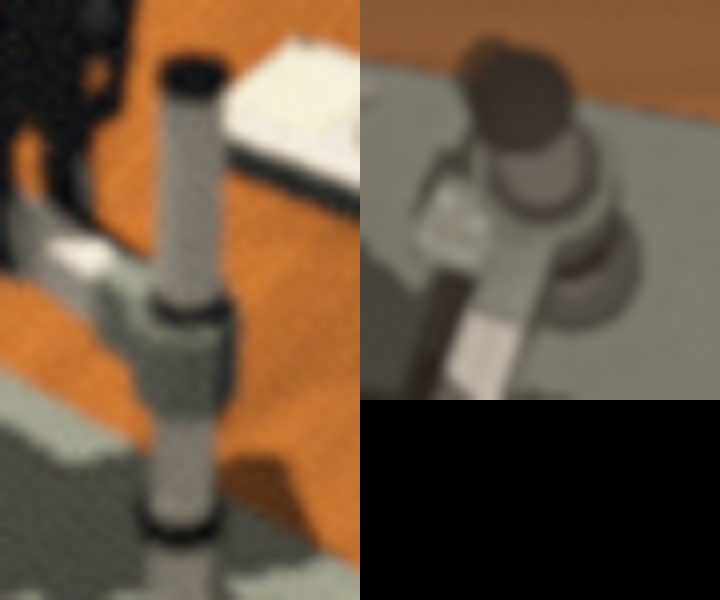

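View pics/wrist10.png

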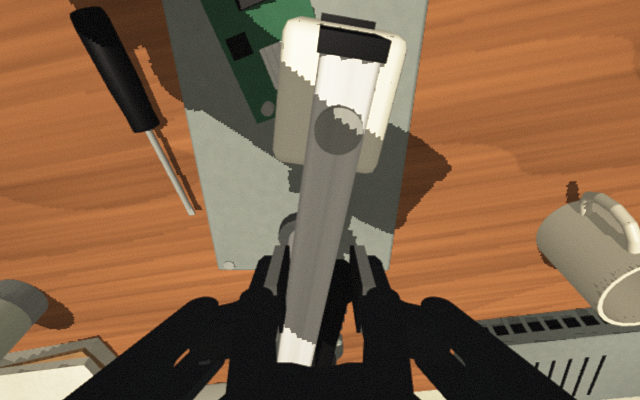

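```bash
kill -- -$(cat /tmp/bash_jobs.1000/d8f01751503d/pid); python3 - <<'E'
from h import *
I={i:cv2.imread(f"pics/scene{i}.png").mean(2) for i in (8,9,10)}
for r in range(176,198): print(r,*[f"{I[i][r,335:341].mean():6.0f}" for i in I],"|",*[f"{I[i][r,341:344].mean():6.0f}" for i in I])
E
```

```text
176    116    114    117 |    108     92     94
177    100    100    100 |     80     63     68
178     66     66     66 |     51     42     41
179     43     44     43 |     36     36     36
180     54     67     62 |     45     55     53
181     78     97     90 |     57     77     72
182    100     97     95 |     75     77     69
183     99     80     85 |     77     64     60
184     82     72     73 |     65     59     55
185     73     72     71 |     59     62     56
186     72     72     71 |     59     60     54
187     71     70     71 |     60     59     51
188     72     70     72 |     62     58     53
189     71     69     72 |     62     59     55
190     71     72     69 |     61     61     62
191     70     78     76 |     63     78     73
192     78     93     90 |     77     96     89
193     94    109    105 |     98    109    102
194    109    114    112 |    109    112    112
195    115    115    114 |    116    114    114
196    114    114    114 |    111    111    111
197    114    113    114 |     95     97     96bash: kill: (-1353) - No such process
```

Request:
move_arm:
  steps: [-0.5,0,0,0,0,0,0,-0.5,0,0,0,0,0,0,-0.5,0,0,0,0,0,0,-0.5,0,0,0,0,0,0,-0.5,0,0,0,0,0,0]
  newtons: 60

```text
t: 10.95
eef_pos: [0.5234, 0.0799, 0.1914]
tool_rot: [0.097, 0.093, 0.991, -0.012]
contact_force: [-9.3, 3.3, -3.9]
gripper_width: 0.346
```

```bash
cat /tmp/bash_jobs.1000/d8f01751503d/stdout; timeout 60 python3 - <<'E'
from h import *
from station import status,cams,models
o=status.get_obs();print(o["t"],o["eef_pos"].round(4),o["contact_force"].round(1),o["torque"].round(2),o["gripper_width"])
for c in ("wrist","scene","top"):
  r=cams.read_camera(c);cv2.imwrite(f"pics/{c}11.png",r["pixels"][:,:,::-1])
g=cv2.imread("pics/scene11.png").mean(2)
print([int(g[r,335:341].mean()) for r in range(176,198)])
w=cv2.imread("pics/wrist11.png")[220:380,230:420];w=cv2.convertScaleAbs(w,alpha=2.5,beta=20)
cv2.imwrite("pics/w11z.png",cv2.resize(w,None,fx=3.7,fy=3.7,interpolation=2))
E
```

```text
[0.5234 0.08   0.1914] [-8.9  3.9 -3.1] 0.3494
match [  0.721   0.98  181.455 337.705] rise mm 63.4
  70.71] J9.. [179.   179.06] needed rise 57.7 rises [np.float64(11.4), np.float64(41.9), np.float64(53.2), np.float64(58.7), np.float64(58.5)]
1.5 1.0 rms 1.55 [193.98 191.09 183.23 180.24   1.1  178.16 179.46 -32.58  46.49 166.42
  70.76] J9.. [179.1 179.2] needed rise 56.099999999999994 rises [np.float64(11.4), np.float64(41.8), np.float64(53.2), np.float64(57.5), np.float64(57.1)]
1.8 1 rms 1.54 [193.79 190.9  183.04 180.05   1.06 177.99 179.63  -1.96  62.69 153.54
  70.8 ] J9.. [179.18 179.32] needed rise 54.699999999999996 rises [np.float64(11.4), np.float64(41.8), np.float64(53.1), np.float64(56.4), np.float64(55.9)]
wrist 1 [0.14803906 0.20282281] junction->mark mm [54.7837415]
wrist 2 [0.14828088 0.20209345] junction->mark mm [53.8125694]
10.95 [0.5234 0.0799 0.1914] [-9.3  3.3 -3.9] [0.85 2.27 0.12] 0.34636756831185705
[114, 99, 66, 42, 62, 92, 97, 86, 74, 71, 72, 70, 71, 70, 69, 75, 87, 104, 112, 114, 113, 113]
```

View pics/w11z.png

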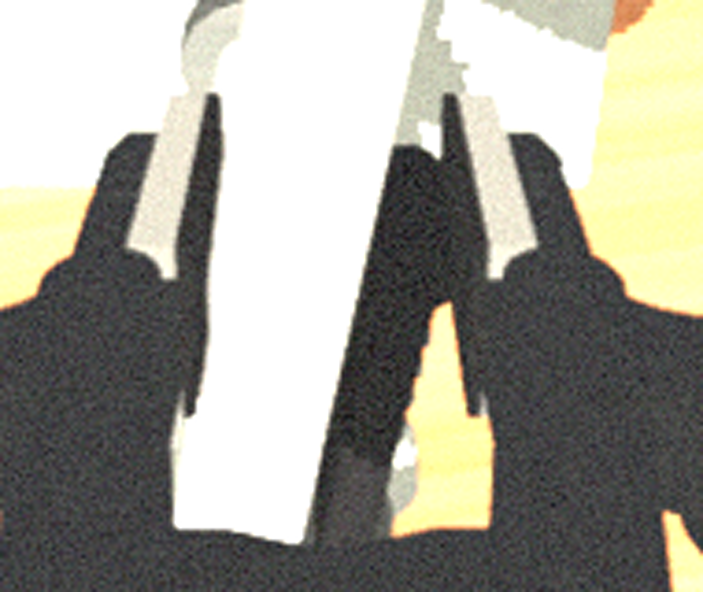

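View pics/top11.png

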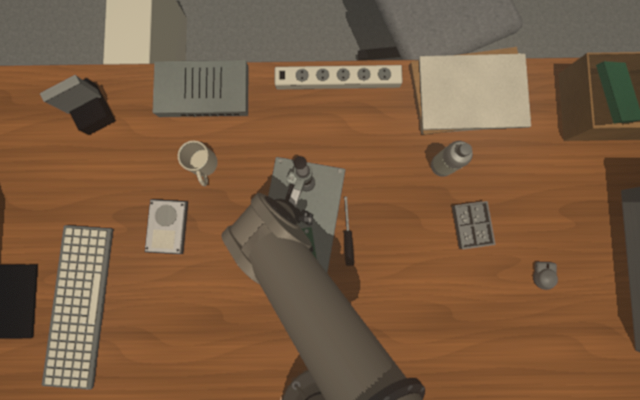

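```bash
timeout 60 python3 -c "
from station import order,status
print(order.hand_in());o=status.get_obs();print(o['t'],o['eef_pos'],o['gripper_width'])"
```

```text
the job is handed in; nothing more can be done
None
the job is handed in; nothing more can be done
```

The clamp is at the tape mark with the lever closed, and I handed the job in at about 11 s with the gripper still pinching the arm and lever at 60 N. No verdict was reported.

I gripped the arm and open lever lightly and lifted the arm to the mark by friction. That grip narrowed the lever from about 0.36 to roughly 0.24 rad before it was fully shut. I then closed it with the same grip, raising the hand slightly to cancel the downward swing of the pads.

**Height:** The measurements agree to within about 2 to 3 mm.
- **Needed rise:** the wrist pictures gave 54 to 56 mm. The scene-camera profile gave 54.7 to 57.8 mm, depending on how I modelled the rim.
- **Actual rise:** about 55 to 57 mm, with one wrist-based estimate nearer 54. The arm slipped about 3 to 4 mm in the grip early in the lift, so these figures come from the pictures, not from hand travel. Between the last two scene pictures the rim did not move.
- **Failed check:** an automatic image match gave about 63 mm. I discarded it because its match score was poor.

**Lever:** In the wrist picture it lies along the bar. The gripper opening was 29.4 mm against the 31 mm expected when fully closed.

**Forces and surroundings:** The last outside force was about 11 N. In the last top view, the bystanders it shows (not the circuit board, which the robot hid) were where they started. The bar sits several degrees (about 8 to 10) skewed between the pads.

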